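# Zero the comparator on the setting bar, then gauge the bracket

## Task

Slide the setting bar in under the comparator's plunger and press its nose against the sprung stop until the stop clearly gives, well short of bottoming it; let go of the bar and turn the dial's rim until the zero mark lies right under the needle. Then draw the bar out and lay it lengthwise along the middle of the rubber mat, handle towards the robot, slide the aluminium bracket into the channel in its place and press it home just as gently. Let go, leaving the bracket under the plunger and the dial as you zeroed it, without forcing either bar against the stand or disturbing the other things.

Things in the scene. Friction and masses are not known exactly. Their poses are not given: they have to be found in the camera images.
- stand: Comparator stand, fixed to the table. Origin on the table straight below the plunger; x runs along the channel, away from its open end; z up. Grey base plate x -200 to +145 mm, 84 mm wide, top at z = 12 mm. The stop across the channel's far end has a sprung rubber pad, 22 mm wide, z 14.5 to 30.5 mm; it is clamped so that the free pad face is somewhere at x = 41 to 65 mm: find it by touch.
- channel_mouth (a point): Middle of the channel floor (z = 12 mm) where the parallel rails begin, at stand x = -110 mm. Two steel rails 10 mm tall, inner faces at y = +-14 mm, run from here to x = +35 mm; on the open side their ends flare out to about y = +-20 mm at x = -132 mm. The bars (24 mm wide) slide in it, ground and oiled (friction about 0.2).
- column_top (a point): Top of the steel column (26 mm thick) at stand x = 117 mm, z = 100 mm. From it an arm 20 mm wide, z 62 to 78 mm, carries the indicator over the origin: housing 46 mm in diameter, z 62 to 80 mm, dial on top, plunger below. The indicator (housing, dial, plunger, needle) is clamped at a height up to 2 mm above or below the heights given.
- plunger (a joint): How far the sprung vertical plunger is lifted (m): 0 free, up to 0.018. Ball tip 8 mm in diameter over the stand's origin; its lowest point is 24 mm (+-2) above the table when free. Presses down with 1.5 N plus 0.15 N per mm. A bar's sloped nose lifts it when slid under.
- pad (a joint): How far the stop's sprung pad is pushed in (m): 0 free, hard end at 0.009. It gives way from 3 N and takes 1.5 N more per mm: 6 N at 2 mm, 9 N at 4 mm. A bar is home when it has pushed the pad in by 2 mm or more; 5 mm is too hard. When let go the bar may be pushed back a little; that is fine.
- bezel: The dial: knurled steel rim and white face, one level disc of 60 mm diameter, 12 mm thick, turning about the plunger's axis, stiff (0.06 N m), stays as left. Origin on the axis at its underside, z = 81 mm (+-2). Its x axis points at the zero mark. It starts 0.3 to 1.7 rad anticlockwise (from above) of where it is needed. Grip it across the rim from above, fingers clear of the arm at the stand's +x.
- zero_mark (a point): The zero mark, on the bezel: point 22 mm from the axis on the broad black bar (10 x 4.5 mm) at the edge of the face; turns with the bezel.
- needle_tip (a point): Tip of the black needle, 22 mm from the axis, just over the face. It turns 0.10 rad clockwise (from above) per mm that the plunger is lifted, and does not turn with the bezel; it swings for about a second before it settles.
- master: Setting bar: steel, 24 mm wide, 20 thick, 215 long, 0.35 kg. Origin on the underside below the handle; x to the nose at +140 mm (tail -75). Top slopes from 20 mm at x = 105 to 6 mm at the nose. Handle: square post 18 x 18 mm, z 20 to 60 mm, round cap 17 mm wide to z = 68. Starts in the channel, tail out of its open end, origin at stand x -164 to -146 mm.
- bracket: Part to check: plain aluminium bracket bar, 24 mm wide, 24.5 thick (4.5 more than the setting bar), 215 long, 0.2 to 0.4 kg, two dark bolt holes on top. Origin and axes as the setting bar's; top slopes from x = 105 to 6 mm at the nose, x = 140. An upright lug is the handle: 14 mm along x, 24 mm along y, z 24.5 to 68 mm. Starts flat on the table, on the other side of the stand from the mat.
- mat: Black rubber mat, fixed, 250 x 85 mm, 4 mm thick, x -90 to +160 mm, y +-42.5 mm. Origin on the table under the place for the setting bar's handle (origin over origin, a few cm free either way): the bar is laid along it, nose to the mat's +x.
- speedometer: Bystander: round chrome speedometer, 80 mm across, 48 mm high, black face up. Origin centre of its underside.
- hubcap: Bystander: small domed chrome hub cap, 92 mm across, 26 mm high. Origin centre of its underside.
- lamp_ring: Bystander: chrome headlamp trim ring, 100 mm across, 72 mm bore, 18 mm high. Origin centre of its underside.
Not all that is in view belongs to the job. What is shaped like the master but purple or yellow is not meant.

How it is judged (in metres and radians):
On the way, in this order (a step that is already met when the one before it is completed fails the run):
1. the setting bar lies in the channel under the plunger and its nose pushes the stop's pad in by 1.5 mm or more (x of master in the frame of stand between -0.106 and -0.066 m and y of master in the frame of stand between -0.005 and 0.005 m and z of master in the frame of stand between 0.009 and 0.0145 m and value of joint pad above 0.0015 m), for 0.2 s.
2. with the setting bar still under the plunger and let go, the zero mark lies under the needle within 0.16 rad (3.5 mm at the tip) (y of needle_tip in the frame of bezel between -0.0035 and 0.0035 m and x of needle_tip in the frame of bezel above 0.01 m and x of master in the frame of stand between -0.106 and -0.066 m and y of master in the frame of stand between -0.005 and 0.005 m and z of master in the frame of stand between 0.009 and 0.0145 m and contact force between the fingers and master below 0.1 N), for 0.3 s.
3. the setting bar lies flat and lengthwise on the mat, let go (x of master in the frame of mat between -0.04 and 0.04 m and y of master in the frame of mat between -0.03 and 0.03 m and z of master in the frame of mat between 0.002 and 0.007 m and angle between the x axis of master and the x axis of mat, either way round below 0.35 rad and angle between master's own z axis and vertical below 0.1 rad and contact force between the fingers and master below 0.1 N and linear speed of master below 0.02 m/s), for 0.2 s.
4. the bracket lies in the channel under the plunger and its nose pushes the stop's pad in by 1.5 mm or more (x of bracket in the frame of stand between -0.106 and -0.066 m and y of bracket in the frame of stand between -0.005 and 0.005 m and z of bracket in the frame of stand between 0.009 and 0.0145 m and value of joint pad above 0.0015 m), for 0.2 s.
At the end, for the whole second after the job is handed in: The bracket lies let go in the channel, origin 66 to 106 mm before the plunger axis; the needle stands 0.24 to 0.68 rad clockwise of the zero mark (4.5 mm thicker is 0.45); the setting bar lies let go and flat on the mat, within 40 mm along, 30 mm across and 0.35 rad of its place (all of step 3 and x of bracket in the frame of stand between -0.106 and -0.066 m and y of bracket in the frame of stand between -0.005 and 0.005 m and z of bracket in the frame of stand between 0.009 and 0.0145 m and linear speed of bracket below 0.02 m/s and y of needle_tip in the frame of bezel between -0.0138 and -0.0053 m and x of needle_tip in the frame of bezel above 0.01 m and contact force between the fingers and bracket below 0.1 N); the robot touches nothing.
It fails at once if the stop's pad is pushed in by more than 5 mm (value of joint pad above 0.005 m).
It fails at once if the setting bar or the bracket is forced against the stand with more than 60 N (contact force between any of master, bracket and stand above 60 N).
It fails at once if the speedometer is moved by more than 15 mm (distance of speedometer from where it was at the start of the episode above 0.015 m).
It fails at once if the hubcap is moved by more than 15 mm (distance of hubcap from where it was at the start of the episode above 0.015 m).
It fails at once if the lamp_ring is moved by more than 15 mm (distance of lamp_ring from where it was at the start of the episode above 0.015 m).
It also fails if it takes over 72 s, if anything falls off the work surface, if the arm or the gripper's body presses on something with over 40 N, if the wrist force passes 120 N, or if a joint passes its speed limit or range.

## Robot

A 6-joint arm with a two-finger parallel gripper is mounted at the origin on the work surface. World frame = base frame: x ahead of the robot, y to its left, z up, the work surface at z = 0. Lengths are in m, angles in degrees, forces in N, time in s.
With the tool pointing down it reaches from about 0.25 to 0.725 m from the base axis. Payload 9.7 kg.
Tool frame: the origin (TCP) lies midway between the tips of the shut fingers; the grasp point (between the pads) lies 19 mm behind it; x points along the fingers, y is the direction in which the jaws open and shut, and the axes are right-handed (so a half turn about x gives the same grasp; the last joint's range is limited). The gripper opens to 85 mm and grips with 20 to 120 N. Pads are 22 mm wide; open, the fingers measure 114 mm over their backs; the gripper's body (76 mm by 85 mm) begins 54 mm behind the grasp point. The pads swing forward as they close: fully open they stand 13 mm farther back than shut.
Start: joints at [-71.62, 4.979, 10.078, 95.1, 0, 90], TCP at [0.173, -0.522, 0.231] pointing down, gripper open.
Joint ranges: [-179.16, 179.16], [-48.56, 103.87], [-65.8, 70.77], [-126.05, 130.52], [-82.76, 87.17], [-180, 180]. Speed limits (degrees/s): [127.2, 127.2, 147.25, 180, 180, 180].

## Interface

Orientations are given as [roll, pitch, yaw] about the fixed x, y, z axes, in that order (R = Rz(yaw) Ry(pitch) Rx(roll)).
In Python, from workcell import bot, cams gives the robot as it stands.
- The arm moves only by the tool apply_moves, never from a script. Its argument "commands" is a list of rows, each a list of 5 numbers: the shift along the tool's x, y, z in m, then the turn about the tool's x in rad, then the opening, from -1 (shut) to 1 (fully open). In form: [[tx, ty, tz, roll, hand], ...]. A call has 1 to 12 rows; each row is the pose to reach, as a shift and turn from the pose measured when the call began, along the tool's axes at that moment; what a row does not reach only later rows make up. A row lasts 1/10 s, in which the tool goes at most 50 mm and 8.59 degrees, less where a joint would pass 70% of its speed; a pose out of reach is approached as far as the arm can. A call with a gripper value outside its range is refused whole. The fingers move at their own pace and stop on an object; "newtons" is the grip in N (left out, the last holds). Time passes only in rows, so rows that repeat a pose let the fingers close. It gives the time, the measured TCP pose, the force and the opening at its end, in the units of the state.
- bot.get_obs(): the state, without advancing time (a new reading comes with each control period).
- cams.camera(name): name is "scene" or "top" or "wrist"; returns a dict with "frame" (384x512x3 uint8, blue, green, red), "depth" (384x512 float32, m along the optical axis (not along the pixel's ray), 0 where there is no reading), "camera_matrix" (3x3 intrinsics, pixels), "R" (3x3) and "t" (3): a world point X has camera coordinates R X + t; the wrist camera has in their place "mount" (4x4, takes a point from camera to tool coordinates, whose origin is the TCP and whose axes are the tool frame's). Camera axes: x right, y down, z forward; pixel columns grow to the right and rows downward; lengths in m; the calibration is good to about 2 mm. A picture is of the moment at which its call begins: read the wrist's pose just before it.
- bot.job_done(): hands the job in, once; it reports no verdict.
Trained networks look in the newest picture that a camera, given by its name, has taken for a name from the list of things; names that differ only in an ending like _2 or _b are one class to them, and where a whole thing is asked for, a point or a joint stands for the part that bears it (a point fixed in the world has none). Each returns a list of dicts, best first, with "confidence" (0 to 1); they miss things now and then, are a little off and sometimes report something else, mostly with a low value. They report only what shows in the picture. A call takes as long as a camera call. They do not tell look-alikes from the thing itself.
- cams.spot_in(name, camera): "rect" ([left, top, right, bottom] in pixels, round what is visible of it).
The state is a dict: "time": time; "q": joint angles; "qd": joint speeds; "joint_efforts": joint torques, N m; "ee_pos": TCP position; "tcp_rot": TCP orientation; "wrist_force": force on the tool from outside, world axes, zero at the start; "torque": the same for the moment, N m; "opening": finger opening in m.
Only numpy, scipy, OpenCV 4.12 (cv2) and the standard library are available. Lean on these libraries where they do the work, as an engineer would, in place of code of your own. Each camera call takes 0.05 s, during which the arm holds its last target. There are 200 camera calls.

## Working session

There is one attempt and no reset: what is moved stays moved. The work goes in short steps, Python scripts to look and compute and a tool call to move; the robot and the scene stay as the last step left them, time stands still between calls to the robot, and variables do not carry over. Pictures are saved under pics/ and viewed, about 8 in all and at most 12, crops included, and the job is handed in when it is done.

Besides the shell and the picture viewer there is one more tool, called after "Call:" by a JSON object that holds its "name" and its "arguments", one argument or row to a line. apply_moves: Moves the arm, as the interface text tells. Its arguments: {"type":"object","properties":{"commands":{"type":"array"},"newtons":{"type":"number"}},"required":["commands"]}

```bash
ls; mkdir -p pics
python3 - <<'E'
from workcell import bot,cams
import cv2,numpy as np,pickle
o=bot.get_obs();print(o)
d={}
for n in ("top","scene"):
    c=cams.camera(n);d[n]=c
    print(n,c["camera_matrix"].tolist(),c["R"].tolist(),c["t"].tolist())
    for k in ("stand","master","bracket","mat","bezel","zero_mark","needle_tip","column_top","speedometer","hubcap","lamp_ring"):
        try: print(k,[(np.round(r["rect"]).tolist(),round(r["confidence"],2)) for r in cams.spot_in(k,n)][:3])
        except Exception as e: print(k,e)
pickle.dump(d,open("d.pkl","wb"))
cv2.imwrite("pics/a.png",np.hstack([d["top"]["frame"]]).repeat(1,0))
cv2.imwrite("pics/b.png",d["scene"]["frame"])
E
```

```text
pics
{'time': 0.0, 'q': array([-7.16202514e+01,  5.01141599e+00,  1.00342708e+01,  9.50983118e+01,
        1.00472622e-04,  8.99991066e+01]), 'qd': array([ 0.08775448, -0.00760405, -0.04893369, -0.07715653,  0.00554249,
       -0.03808735]), 'joint_efforts': array([-8.11063128e-04, -5.20388067e+01,  4.64808333e+01,  1.62341277e-02,
       -4.12153281e-05,  1.10682143e-05]), 'ee_pos': array([ 0.17335335, -0.52173344,  0.23057839]), 'tcp_rot': array([-90.07718402,  89.92454304, 108.30345793]), 'wrist_force': array([ 0.33282819, -0.47057874, -0.43966462]), 'torque': array([ 0.04448419, -0.04518008, -0.02550369]), 'opening': 0.08540610489636506}
top [[397.10000505322824, 0.0, 260.69490028853903], [0.0, 397.10000505322824, 192.31511086089716], [0.0, 0.0, 1.0]] [[-0.023152757822985526, -0.9995315943998658, -0.020013535461091993], [-0.9912729602014262, 0.02555093017787237, -0.12932543578332623], [0.12977622347214424, 0.01684463604556946, -0.9914002168941664]] [0.10258820471321164, 0.48955022685716404, 1.1820364491181852]
stand [([273.0, 102.0, 319.0, 215.0], 0.77)]
master [([368.0, 236.0, 3
[... 915 characters left out ...]
65016394676407, -0.6177031972561579]] [-0.18338675259834666, -0.20876673809882115, 1.6084032344207984]
stand [([210.0, 210.0, 273.0, 299.0], 0.97)]
master [([212.0, 200.0, 230.0, 236.0], 0.86), ([263.0, 158.0, 316.0, 187.0], 0.84), ([147.0, 165.0, 160.0, 206.0], 0.56)]
bracket [([312.0, 195.0, 334.0, 244.0], 0.57)]
mat [([133.0, 215.0, 165.0, 280.0], 0.61)]
bezel [([228.0, 226.0, 253.0, 242.0], 0.55)]
zero_mark [([230.0, 225.0, 254.0, 242.0], 0.77)]
needle_tip []
column_top [([206.0, 210.0, 274.0, 295.0], 0.95)]
speedometer [([343.0, 244.0, 370.0, 273.0], 0.68), ([311.0, 193.0, 336.0, 245.0], 0.4)]
hubcap [([373.0, 222.0, 403.0, 244.0], 0.77)]
lamp_ring [([122.0, 280.0, 162.0, 317.0], 0.73)]
```

View pics/a.png

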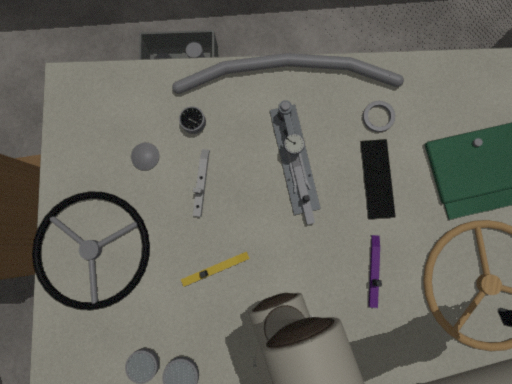

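View pics/b.png

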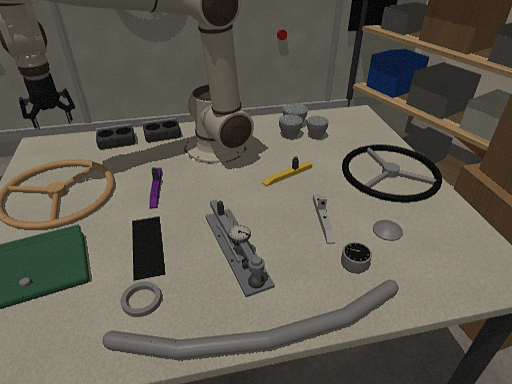

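The top view shows the steel setting bar in the channel, handle at (305,199). Look-alikes are purple at (375,283) and yellow at (203,273), which I reject. The bracket is at (200,185), the mat at (378,179) and the dial at (294,145).

```bash
cat > h.py <<'E'
from workcell import bot,cams
import cv2,numpy as np,pickle
from scipy.spatial.transform import Rotation as Ro
def tcp():
    o=bot.get_obs();T=np.eye(4);T[:3,:3]=Ro.from_euler('xyz',o["tcp_rot"],degrees=True).as_matrix();T[:3,3]=o["ee_pos"];return T
def cam(n):
    T=tcp();c=cams.camera(n)
    if n=="wrist": W=T@c["mount"]          # cam->world
    else:
        W=np.eye(4);W[:3,:3]=c["R"].T;W[:3,3]=-c["R"].T@c["t"]
    c["W"]=W;return c
def atz(c,u,v,z):
    r=c["W"][:3,:3]@np.linalg.solve(c["camera_matrix"],[u,v,1.]);o=c["W"][:3,3]
    return o+r*(z-o[2])/r[2]
def proj(c,X):
    p=c["W"][:3,:3].T@(np.asarray(X)-c["W"][:3,3]);q=c["camera_matrix"]@p;return q[:2]/q[2]
def dep(c):
    H,W=c["depth"].shape;v,u=np.mgrid[:H,:W];r=np.linalg.solve(c["camera_matrix"],np.stack([u.ravel(),v.ravel(),np.ones(H*W)]))
    P=(c["W"][:3,:3]@(r*c["depth"].ravel())).T+c["W"][:3,3];return P.reshape(H,W,3)
E
python3 - <<'E'
from h import *
d=pickle.load(open("d.pkl","rb"));c=d["top"];W=np.eye(4);W[:3,:3]=c["R"].T;W[:3,3]=-c["R"].T@c["t"];c["W"]=W
for n,u,v,z in [("mast handle",305,199,.08),("dial",293.5,144.5,.093),("col",285,105,.1),("base corner",319,208,.012),("base corner2",292,214,.012),("base far",272,107,.012),("brk lug",198,192,.068),("brk nose",206,152,.006),("brk tail",197,217,.02),("mat tl",361,140,.004),("mat tr",387,139,.004),("mat br",396,217,.004),("mat bl",368,219,.004),("tail",311,223,.03),("speedo",192,120,.048),("ring",379,116,.018)]:
    print(n,np.round(atz(c,u,v,z),3))
f=c["frame"]
a=cv2.resize(f[90:240,255:335],None,fx=4,fy=4,interpolation=cv2.INTER_CUBIC);b=cv2.resize(f[90:240,165:225],None,fx=4,fy=4,interpolation=cv2.INTER_CUBIC)
cv2.imwrite("pics/c.png",np.hstack([b,a]))
o=tcp();print(o)
w=cams.camera("wrist");print(w["mount"],w["camera_matrix"])
E
```

```text
mast handle [ 0.463 -0.039  0.08 ]
dial [ 0.624 -0.01   0.093]
col [0.743 0.011 0.1  ]
base corner [ 0.441 -0.088  0.012]
base corner2 [ 0.425 -0.004  0.012]
base far [0.769 0.048 0.012]
brk lug [0.493 0.277 0.068]
brk nose [0.629 0.262 0.006]
brk tail [0.422 0.289 0.02 ]
mat tl [ 0.655 -0.231  0.004]
mat tr [ 0.656 -0.313  0.004]
mat br [ 0.408 -0.325  0.004]
mat bl [ 0.404 -0.238  0.004]
tail [ 0.395 -0.06   0.03 ]
speedo [0.722 0.298 0.048]
ring [ 0.727 -0.288  0.018]
[[-1.28009176e-05  3.15353786e-01 -9.48974178e-01  1.73429411e-01]
 [-2.18777514e-05 -9.48974177e-01 -3.15353785e-01 -5.21954829e-01]
 [-1.00000000e+00  1.67246033e-05  1.90469720e-05  2.31281468e-01]
 [ 0.00000000e+00  0.00000000e+00  0.00000000e+00  1.00000000e+00]]
[[ 8.54513230e-04 -3.04492730e-01  9.52514277e-01 -1.43124800e-01]
 [ 9.99999484e-01 -2.62227179e-04 -9.80939690e-04 -3.29985557e-04]
 [ 5.48464137e-04  9.52514624e-01  3.04492349e-01 -7.85430232e-02]
 [ 0.00000000e+00  0.00000000e+00  0.00000000e+00  1.00000000e+00]] [[339.23415631   0.         257.59583586]
 [  0.         339.23415631 185.44620152]
 [  0.           0.           1.        ]]
```

View pics/c.png

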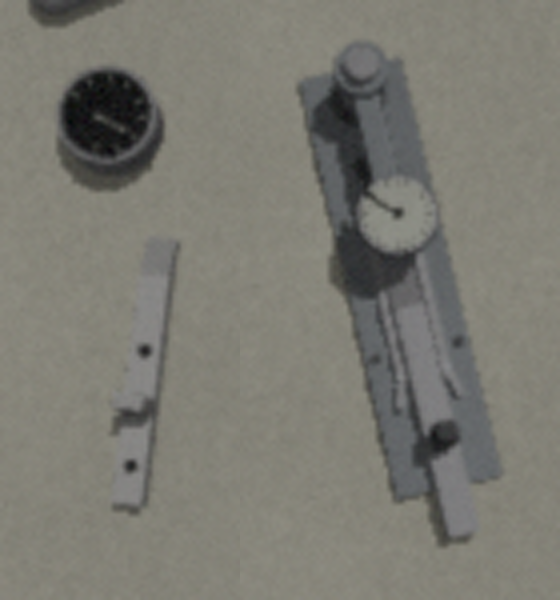

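Call:
{"name": "apply_moves", "arguments": {
  "commands": [
    [-0.07,-0.345,-0.585,0.14,1],
    [-0.07,-0.345,-0.585,0.14,1],
    [-0.07,-0.345,-0.585,0.14,1],
    [-0.07,-0.345,-0.585,0.14,1],
    [-0.07,-0.345,-0.585,0.14,1],
    [-0.07,-0.345,-0.585,0.14,1],
    [-0.07,-0.345,-0.585,0.14,1],
    [-0.07,-0.345,-0.585,0.14,1],
    [-0.07,-0.345,-0.585,0.14,1],
    [-0.07,-0.345,-0.585,0.14,1],
    [-0.07,-0.345,-0.585,0.14,1],
    [-0.07,-0.345,-0.585,0.14,1]
  ]
}}

```text
time: 2.45
ee_pos: [0.5665, -0.0705, 0.2931]
tcp_rot: [154.7, 90.0, -14.9]
wrist_force: [-0.0, -1.0, 0.9]
opening: 0.0856
```

Call:
{"name": "apply_moves", "arguments": {
  "commands": [
    [-0.02,-0.08,-0.13,0,1],
    [-0.02,-0.08,-0.13,0,1],
    [-0.02,-0.08,-0.13,0,1],
    [-0.02,-0.08,-0.13,0,1]
  ]
}}

```text
time: 2.85
ee_pos: [0.683, 0.0354, 0.3097]
tcp_rot: [-17.9, 89.9, 172.7]
wrist_force: [-0.6, -0.5, -0.7]
opening: 0.0852
```

Run:
```python
from h import *
c=cam("wrist");pickle.dump(c,open("w1.pkl","wb"));print(tcp()); print(bot.get_obs()["q"])
cv2.imwrite("pics/d.png",cv2.resize(c["frame"],(768,576)))
P=dep(c);print((c["depth"]>0).mean())
```

```text
[[-2.57636420e-03  1.83112233e-01 -9.83088639e-01  6.82476817e-01]
 [ 1.19269495e-04 -9.83091839e-01 -1.83113142e-01  3.47910617e-02]
 [-9.99996674e-01 -5.89018628e-04  2.51096291e-03  3.10039463e-01]
 [ 0.00000000e+00  0.00000000e+00  0.00000000e+00  1.00000000e+00]]
[2.91230359e+00 3.02403803e+01 5.08498329e+01 1.10756530e+02
 1.43247372e-02 1.72361150e+02]
0.9961293538411459
```

View pics/d.png

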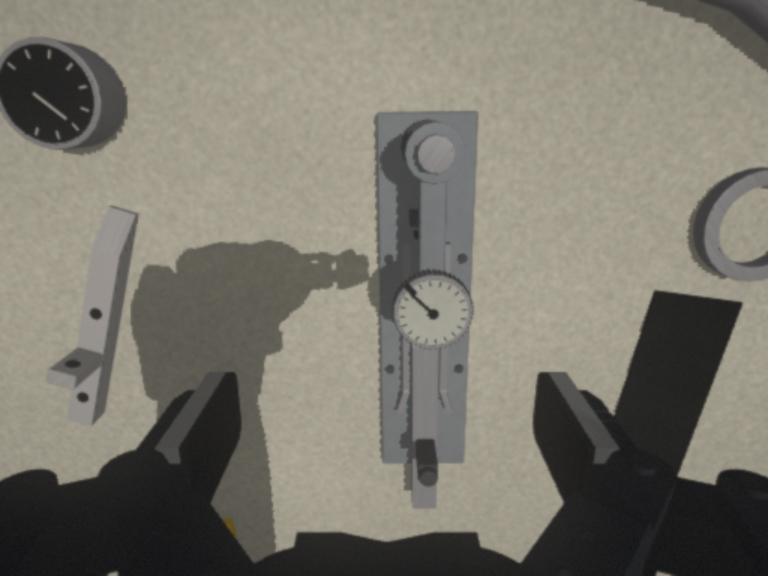

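The setting bar's handle cap is at display (428,474) and the dial at (433,314). The bracket lug is at (72,360) and the base corners span (377,113) to (463,462).

Run:
```python
from h import *
c=pickle.load(open("w1.pkl","rb"));P=dep(c)
def a(u,v,z): return atz(c,u/1.5,v/1.5,z)
cor=[a(377,113,.012),a(477,112,.012),a(383,462,.012),a(463,462,.012)]
print(np.round(cor,4)); far=(cor[0]+cor[1])/2;near=(cor[2]+cor[3])/2
d=far-near;print("len",np.linalg.norm(d),np.linalg.norm(cor[0]-cor[1]),np.linalg.norm(cor[2]-cor[3]),"yaw",np.degrees(np.arctan2(d[1],d[0])),"origin",near+d*200/345)
for n,u,v,z in [("dial",433,314,.093),("col",436,154,.1),("cap",428,474,.08),("tail",424,507,.032),("brk nose",123,209,.006),("lug",72,360,.068),("brktail",82,420,.024),("mat1",655,291,.004),("mat2",742,302,.004)]:
    q=P[int(v/1.5),int(u/1.5)];print(n,np.round(a(u,v,z),4),"depth",np.round(q,4))
f=c["frame"]
b=cv2.resize(f[175:240,255:325],None,fx=8,fy=8,interpolation=cv2.INTER_CUBIC);
cv2.imwrite("pics/e.png",b)
# dial from depth
m=(abs(P[...,2]-.093)<.005)&(np.hypot(P[...,0]-.62,P[...,1]+.01)<.06);print(np.median(P[m],axis=0),m.sum(),P[m][:,0].min(),P[m][:,0].max(),P[m][:,1].min(),P[m][:,1].max())
```

```text
[[ 0.7598  0.0586  0.012 ]
 [ 0.7756 -0.0222  0.012 ]
 [ 0.4244 -0.008   0.012 ]
 [ 0.4396 -0.089   0.012 ]]
len 0.34224251215807316 0.082306429134271 0.08236749430925183 yaw 11.242516239082429 origin [ 0.62657495 -0.00984382  0.012     ]
dial [ 0.6247 -0.0105  0.093 ] depth [ 0.6272 -0.0087  0.0988]
col [0.7413 0.0131 0.1   ] depth [0.7418 0.014  0.1011]
cap [ 0.4712 -0.0402  0.08  ] depth [ 0.4718 -0.0395  0.0809]
tail [ 0.3939 -0.0562  0.032 ] depth [ 0.3934 -0.0553  0.0316]
brk nose [0.6392 0.2652 0.006 ] depth [ 0.6375  0.2691 -0.0019]
lug [0.5192 0.2741 0.068 ] depth [0.5067 0.2857 0.0481]
brktail [0.4275 0.2904 0.024 ] depth [0.4279 0.2909 0.0248]
mat1 [ 0.6516 -0.2243  0.004 ] depth [ 0.6508 -0.2252  0.001 ]
mat2 [ 0.6562 -0.3083  0.004 ] depth [ 6.554e-01 -3.109e-01 -6.000e-04]
[ 0.62833031 -0.00903025  0.09476013] 2140 0.5956042407717852 0.6568388407533012 -0.0398644603128154 0.02075277980241899
```

View pics/e.png

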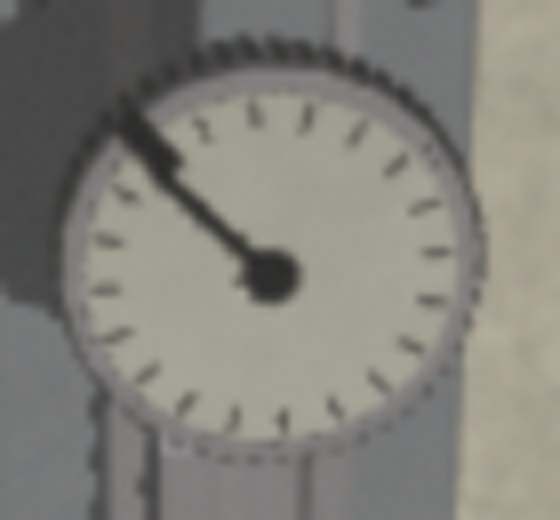

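Handle is at stand x ≈ −0.158, y ≈ 0, as expected. Stand origin is (0.626, −0.010) with yaw 11.2°. The dial's zero bar happens to lie under the needle now.

Call:
{"name": "apply_moves", "arguments": {
  "commands": [
    [0.06,0.035,0.222,-0.012,1],
    [0.06,0.035,0.222,-0.012,1],
    [0.06,0.035,0.222,-0.012,1],
    [0.06,0.035,0.222,-0.012,1],
    [0.1,0.035,0.222,-0.012,1],
    [0.17,0.035,0.222,-0.012,1],
    [0.17,0.035,0.222,-0.012,1],
    [0.17,0.035,0.222,-0.012,1],
    [0.17,0.035,0.222,-0.012,1]
  ]
}}

```text
time: 3.8
ee_pos: [0.4701, -0.0405, 0.1419]
tcp_rot: [-13.1, 89.9, 178.2]
wrist_force: [0.4, 0.1, 1.3]
opening: 0.0856
```

Run:
```python
from h import *
T=tcp();c=cam("wrist");print(T)
P=dep(c);m=(abs(P[...,2]-.080)<.003)&(np.hypot(P[...,0]-.47,P[...,1]+.04)<.03);q=P[m]
print(m.sum(),q.min(0),q.max(0),(q.min(0)+q.max(0))/2,np.median(q,0))
mid=(q.min(0)+q.max(0))/2;mid[2]=.04
print("tool delta to cap",T[:3,:3].T@(mid-T[:3,3]))
```

```text
[[-1.66055849e-03  1.94242025e-01 -9.80952230e-01  4.70050176e-01]
 [ 5.36280407e-05 -9.80953564e-01 -1.94242380e-01 -4.05189825e-02]
 [-9.99998620e-01 -3.75157380e-04  1.61851395e-03  1.41899697e-01]
 [ 0.00000000e+00  0.00000000e+00  0.00000000e+00  1.00000000e+00]]
494 [ 0.4581156  -0.04998036  0.07710966] [ 0.47452012 -0.03356834  0.08210882] [ 0.46631786 -0.04177435  0.07960924] [ 0.4672035  -0.04153945  0.08035136]
tool delta to cap [0.10190569 0.00054471 0.00374014]
```

Call:
{"name": "apply_moves", "arguments": {
  "commands": [
    [0.05,0,0.003,0,1],
    [0.1,0,0.003,0,1],
    [0.102,0,0.003,0,1],
    [0.102,0,0.003,0,-1],
    [0.102,0,0.003,0,-1],
    [0.102,0,0.003,0,-1],
    [0.102,0,0.003,0,-1],
    [0.102,0,0.003,0,-1],
    [0.102,0,0.003,0,-1],
    [0.102,0,0.003,0,-1]
  ],
  "newtons": 60
}}

```text
time: 4.85
ee_pos: [0.4692, -0.0411, 0.0426]
tcp_rot: [163.4, 89.8, -5.4]
wrist_force: [-0.8, -1.0, 6.4]
opening: 0.0167
```

Call:
{"name": "apply_moves", "arguments": {
  "commands": [
    [0,0,-0.008,0,-1],
    [0,0,-0.018,0,-1],
    [0,0,-0.028,0,-1],
    [0,0,-0.038,0,-1],
    [0,0,-0.046,0,-1],
    [0,0,-0.054,0,-1],
    [0,0,-0.054,0,-1],
    [0,0,-0.054,0,-1]
  ]
}}

```text
time: 5.65
ee_pos: [0.5225, -0.0305, 0.0426]
tcp_rot: [166.4, 89.8, -2.4]
wrist_force: [0.0, -0.2, -1.0]
opening: 0.0168
```

```bash
cat > s.py <<'E'
from h import *
T=tcp();o=bot.get_obs();u=np.array([.981,.195,0]);v=np.array([-.195,.981,0])
d=T[:3,3]-[.626,-.0098,0];print("t",round(o["time"],2),"stand x,y",round(d@u,4),round(d@v,4),"z",round(d[2],4),"F along x,y,z",np.round([o["wrist_force"]@u,o["wrist_force"]@v,o["wrist_force"][2]],2),"yaw",np.round(np.degrees(np.arctan2(-T[0,2]*0-T[1,2],-T[0,2])),2),"op",o["opening"],"q6",round(o["q"][5],1))
E
python3 s.py
```

```text
t 5.65 stand x,y -0.1056 -0.0001 z 0.0426 F along x,y,z [-0.01 -0.17 -1.05] yaw 11.23 op 0.016767311408703512 q6 165.4
```

Call:
{"name": "apply_moves", "arguments": {
  "commands": [
    [0,0,-0.003,0,-1],
    [0,0,-0.006,0,-1],
    [0,0,-0.006,0,-1]
  ]
}}

```text
time: 5.95
ee_pos: [0.5288, -0.0293, 0.0426]
tcp_rot: [168.2, 89.8, -0.6]
wrist_force: [0.8, 0.3, -0.7]
opening: 0.0169
```

```bash
python3 s.py
python3 - <<'E'
from h import *
c=cam("wrist");cv2.imwrite("pics/f.png",cv2.resize(c["frame"],(640,480)))
E
```

```text
t 5.95 stand x,y -0.0992 -0.0001 z 0.0426 F along x,y,z [ 0.8   0.13 -0.69] yaw 11.23 op 0.016879560806229342 q6 165.6
```

View pics/f.png

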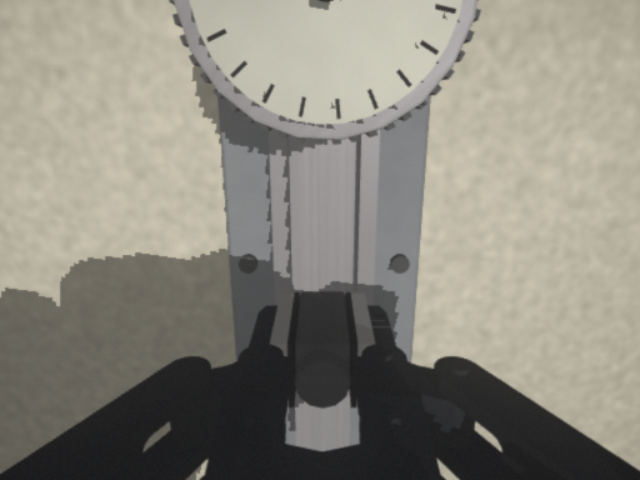

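The bar is held and under the plunger. The cap is at (322,378) between the pads.

Call:
{"name": "apply_moves", "arguments": {
  "commands": [
    [0,0,-0.0015,0,-1],
    [0,0,-0.003,0,-1],
    [0,0,-0.003,0,-1]
  ]
}}

```text
time: 6.3
ee_pos: [0.5319, -0.0287, 0.0426]
tcp_rot: [169.0, 89.8, 0.2]
wrist_force: [-0.0, 0.7, -0.1]
opening: 0.0169
```

Call:
{"name": "apply_moves", "arguments": {
  "commands": [
    [0,0,-0.0015,0,-1],
    [0,0,-0.003,0,-1],
    [0,0,-0.003,0,-1]
  ]
}}

```text
time: 6.6
ee_pos: [0.5345, -0.0282, 0.0426]
tcp_rot: [165.4, 89.8, -3.3]
wrist_force: [-4.6, -0.4, 1.5]
opening: 0.0173
```

```bash
python3 s.py
```

```text
t 6.6 stand x,y -0.0934 -0.0002 z 0.0426 F along x,y,z [-4.56  0.52  1.51] yaw 11.23 op 0.017340265927093118 q6 165.8
```

Call:
{"name": "apply_moves", "arguments": {
  "commands": [
    [0,0,-0.0015,0,-1],
    [0,0,-0.0015,0,-1],
    [0,0,-0.0015,0,-1]
  ]
}}

```text
time: 6.9
ee_pos: [0.5353, -0.028, 0.0425]
tcp_rot: [154.9, 89.9, -13.9]
wrist_force: [-5.3, -0.3, 3.6]
opening: 0.0169
```

```bash
python3 s.py
```

```text
t 6.9 stand x,y -0.0925 -0.0001 z 0.0425 F along x,y,z [-5.27  0.78  3.64] yaw 11.22 op 0.01690050101252855 q6 165.8
```

Call:
{"name": "apply_moves", "arguments": {
  "commands": [
    [0,0,-0.001,0,-1],
    [0,0,-0.0018,0,-1],
    [0,0,-0.0018,0,-1],
    [0,0,-0.0018,0,-1]
  ]
}}

```text
time: 7.3
ee_pos: [0.5361, -0.0278, 0.0426]
tcp_rot: [63.4, 90.0, -105.4]
wrist_force: [-8.2, -1.4, 3.7]
opening: 0.0171
```

```bash
python3 s.py;python3 s.py
```

```text
t 7.3 stand x,y -0.0917 -0.0001 z 0.0426 F along x,y,z [-8.3   0.21  3.69] yaw 11.2 op 0.01711275119342726 q6 165.9
t 7.3 stand x,y -0.0917 -0.0001 z 0.0426 F along x,y,z [-8.3   0.21  3.69] yaw 11.2 op 0.01711275119342726 q6 165.9
```

Call:
{"name": "apply_moves", "arguments": {
  "commands": [
    [0,0,-0.001,0,-1],
    [0,0,-0.001,0,-1],
    [0,0,-0.001,0,-1],
    [0,0,-0.001,0,-1]
  ]
}}

```text
time: 7.7
ee_pos: [0.5362, -0.0278, 0.0426]
tcp_rot: [15.9, 89.9, -152.9]
wrist_force: [-7.5, -2.4, 3.6]
opening: 0.0171
```

```bash
python3 s.py
```

```text
t 7.7 stand x,y -0.0916 -0.0001 z 0.0426 F along x,y,z [-7.82 -0.86  3.6 ] yaw 11.19 op 0.017081217377590514 q6 165.9
```

Call:
{"name": "apply_moves", "arguments": {
  "commands": [
    [0,0,-0.0015,0,-1],
    [0,0,-0.0017,0,-1],
    [0,0,-0.0017,0,-1],
    [0,0,-0.0017,0,-1]
  ]
}}

```text
time: 8.1
ee_pos: [0.5367, -0.0277, 0.0425]
tcp_rot: [6.7, 89.7, -162.1]
wrist_force: [-10.1, -1.5, 5.0]
opening: 0.0171
```

```bash
python3 s.py
```

```text
t 8.1 stand x,y -0.0911 -0.0001 z 0.0425 F along x,y,z [-10.17   0.47   4.99] yaw 11.18 op 0.017138812487933707 q6 165.9
```

Call:
{"name": "apply_moves", "arguments": {
  "commands": [
    [0,0,0,0,1],
    [0,0,0,0,1],
    [0,0,0,0,1],
    [0,0,0,0,1],
    [0,0,0,0,1],
    [-0.05,0,0,0,1],
    [-0.1,0,0,0,1],
    [-0.15,0,-0.03,0,1],
    [-0.18,0,-0.06,0,1],
    [-0.18,0,-0.06,0,1],
    [-0.18,0,-0.06,0,1]
  ]
}}

```text
time: 9.2
ee_pos: [0.5973, -0.0156, 0.2224]
tcp_rot: [10.5, 89.8, -158.3]
wrist_force: [0.4, 0.3, -1.1]
opening: 0.0851
```

```bash
cat > dial.py <<'E'
from h import *
import sys
c=cam("wrist");P=dep(c);print(tcp()[:3,3])
ax=np.array([.6262,-.0098]);zf=.095
m=(abs(P[...,2]-.095)<.006)&(np.hypot(*(P[...,:2]-ax).transpose(2,0,1))<.045);q=P[m]
print("centre",(q.min(0)+q.max(0))/2,np.median(q,0)); ax=((q.min(0)+q.max(0))/2)[:2]
# unwarp face 10 px/mm, rows=stand -x, up = stand +x
u=np.array([.981,.195]);v=np.array([-.195,.981]);N=560;S=N/70.
src=[];dst=[]
for a,b in [(-.03,-.03),(.03,-.03),(.03,.03),(-.03,.03)]:
    p=ax+a*u+b*v;src.append(proj(c,[*p,zf]));dst.append([N/2-b*1000*S,N/2-a*1000*S])
H=cv2.getPerspectiveTransform(np.float32(src),np.float32(dst))
im=cv2.warpPerspective(c["frame"],H,(N,N),flags=cv2.INTER_CUBIC)
g=cv2.warpPolar(cv2.cvtColor(im,cv2.COLOR_BGR2GRAY),(300,720),(N/2,N/2),300,cv2.WARP_POLAR_LINEAR)
# angle clockwise in image from +x(right): theta; stand angle = -(theta)-90 ... ccw from stand +x
def ang(r0,r1):
    p=g[:,int(r0*S):int(r1*S)].mean(1);return p
for r in [(8,14),(20,24)]:
    p=ang(*r);k=np.argsort(p)[:25];print(r,"dark stand angles deg",sorted(((-(k*.5)-90+180)%360-180).tolist()),p.min().round(),np.median(p))
cv2.imwrite(sys.argv[1],im)
E
python3 dial.py pics/g.png; python3 s.py
```

```text
[ 0.59613655 -0.0156988   0.22124724]
centre [ 0.6261684  -0.00984385  0.09463815] [ 0.62764606 -0.00959821  0.09488551]
(8, 14) dark stand angles deg [2.0, 2.5, 3.0, 3.5, 4.0, 4.5, 5.0, 5.5, 6.0, 6.5, 7.0, 7.5, 8.0, 8.5, 9.0, 9.5, 10.0, 10.5, 11.0, 11.5, 12.0, 12.5, 13.0, 13.5, 14.0] 52.0 162.29166666666666
(20, 24) dark stand angles deg [6.0, 6.5, 7.0, 7.5, 8.0, 37.5, 38.0, 38.5, 39.0, 39.5, 40.0, 40.5, 41.0, 41.5, 42.0, 42.5, 43.0, 43.5, 44.0, 44.5, 45.0, 45.5, 46.0, 46.5, 47.0] 54.0 160.984375
t 9.25 stand x,y -0.0304 0.0 z 0.2212 F along x,y,z [-0.95  0.02 -0.07] yaw 11.19 op 0.08501910148590165 q6 167.3
```

View pics/g.png

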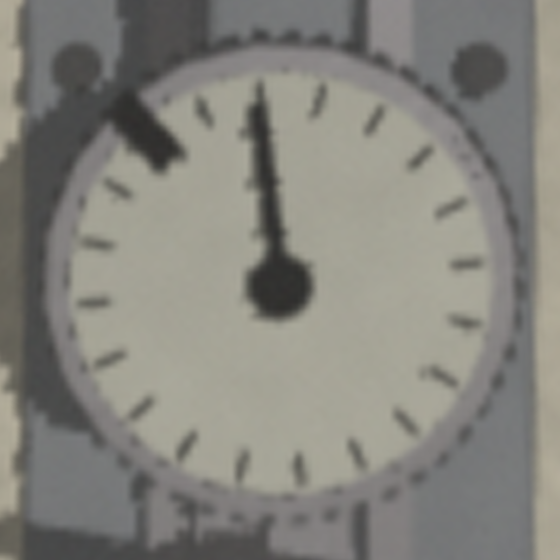

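The zero mark is at (145,130), 42° anticlockwise of stand +x. The needle tip is at (260,85), about 6.5°, so the dial needs roughly 36° clockwise.

Call:
{"name": "apply_moves", "arguments": {
  "commands": [
    [0,0,-0.0305,-0.15,1],
    [0,0,-0.0305,-0.3,1],
    [0.05,0,-0.0305,-0.45,1],
    [0.1,0,-0.0305,-0.6,1],
    [0.13,0,-0.0305,-0.6,1],
    [0.144,0,-0.0305,-0.6,1],
    [0.144,0,-0.0305,-0.6,1],
    [0.144,0,-0.0305,-0.6,1]
  ]
}}

```text
time: 10.05
ee_pos: [0.6254, -0.0101, 0.0785]
tcp_rot: [-27.6, 89.7, -162.1]
wrist_force: [0.1, 0.2, 1.1]
opening: 0.0853
```

```bash
python3 s.py
```

```text
t 10.05 stand x,y -0.0007 -0.0002 z 0.0785 F along x,y,z [0.12 0.18 1.1 ] yaw 45.53 op 0.08534935057638503 q6 133.6
```

Call:
{"name": "apply_moves", "arguments": {
  "commands": [
    [0,0,-0.0005,0,-1],
    [0,0,-0.0005,0,-1],
    [0,0,-0.0005,0,-1],
    [0,0,-0.0005,0,-1],
    [0,0,-0.0005,0,-1]
  ],
  "newtons": 30
}}

```text
time: 10.55
ee_pos: [0.6268, -0.0098, 0.081]
tcp_rot: [13.8, 89.9, -120.7]
wrist_force: [-1.3, 0.7, 7.9]
opening: 0.0584
```

Call:
{"name": "apply_moves", "arguments": {
  "commands": [
    [0,0,0,0.1,-1],
    [0,0,0,0.2,-1],
    [0,0,0,0.3,-1],
    [0,0,0,0.4,-1],
    [0,0,0,0.5,-1],
    [0,0,0,0.6,-1],
    [0,0,0,0.63,-1],
    [0,0,0,0.63,-1],
    [0,0,0,0.63,-1]
  ]
}}

```text
time: 11.45
ee_pos: [0.6271, -0.0104, 0.0812]
tcp_rot: [73.0, 89.8, -97.5]
wrist_force: [1.6, -4.8, -3.5]
opening: 0.058
```

```bash
python3 s.py
```

```text
t 11.45 stand x,y 0.001 -0.0008 z 0.0812 F along x,y,z [ 0.64 -5.06 -3.48] yaw 9.46 op 0.05796058712880753 q6 169.7
```

Open, rise, and check the dial.

Call:
{"name": "apply_moves", "arguments": {
  "commands": [
    [0,0,0,0,1],
    [0,0,0,0,1],
    [0,0,0,0,1],
    [0,0,0,0,1],
    [-0.05,0,0,0,1],
    [-0.1,0,0.03,0,1],
    [-0.14,0,0.03,0,1],
    [-0.14,0,0.03,0,1],
    [-0.14,0,0.03,0,1]
  ]
}}

```text
time: 12.35
ee_pos: [0.5981, -0.0149, 0.2229]
tcp_rot: [128.9, 89.8, -41.6]
wrist_force: [-0.3, -0.2, -1.8]
opening: 0.0858
```

```bash
python3 dial.py pics/h.png; python3 s.py
```

```text
[ 0.59768009 -0.01486255  0.22112195]
centre [ 0.62621707 -0.00984305  0.09443771] [ 0.62772363 -0.00967369  0.0949006 ]
(8, 14) dark stand angles deg [2.5, 3.0, 3.5, 4.0, 4.5, 5.0, 5.5, 6.0, 6.5, 7.0, 7.5, 8.0, 8.5, 9.0, 9.5, 10.0, 10.5, 11.0, 11.5, 12.0, 12.5, 13.0, 13.5, 14.0, 14.5] 52.0 161.875
(20, 24) dark stand angles deg [-30.5, 0.5, 1.0, 1.5, 2.0, 2.5, 3.0, 3.5, 4.0, 4.5, 5.0, 5.5, 6.0, 6.5, 7.0, 7.5, 8.0, 8.5, 9.0, 9.5, 10.0, 10.5, 11.0, 11.5, 12.0] 48.0 161.125
t 12.4 stand x,y -0.0288 0.0006 z 0.2211 F along x,y,z [ 0.44  0.19 -1.5 ] yaw 9.47 op 0.08528644949403978 q6 169.2
```

View pics/h.png

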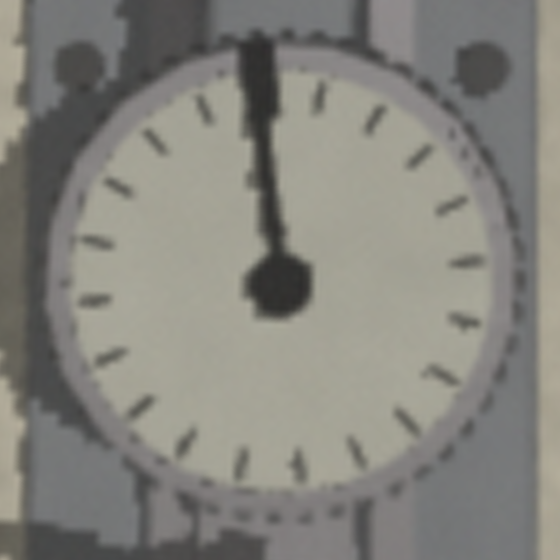

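Zero mark and needle coincide at (260,80), within about 2°. Now back to the bar's handle.

Call:
{"name": "apply_moves", "arguments": {
  "commands": [
    [0,0.0026,0.065,-0.03,1],
    [0.03,0.0026,0.065,-0.03,1],
    [0.07,0.0026,0.065,-0.03,1],
    [0.08,0.0026,0.065,-0.03,1],
    [0.08,0.0026,0.065,-0.03,1]
  ]
}}

```text
time: 12.9
ee_pos: [0.5328, -0.0281, 0.1388]
tcp_rot: [14.0, 89.7, -154.8]
wrist_force: [0.3, 0.4, 0.4]
opening: 0.0852
```

```bash
cat > cap.py <<'E'
from h import *
import sys
x0,y0,z0=map(float,sys.argv[1:4])
T=tcp();c=cam("wrist");P=dep(c);m=(abs(P[...,2]-z0)<.003)&(np.hypot(P[...,0]-x0,P[...,1]-y0)<.025);q=P[m]
mid=(q.min(0)+q.max(0))/2
print(m.sum(),"ext",q.max(0)-q.min(0),"mid",mid,"med",np.median(q,0),"delta tool",T[:3,:3].T@(mid-T[:3,3]))
E
python3 cap.py .534 -.028 .08; python3 s.py
```

```text
505 ext [0.01652598 0.0163935  0.00509046] mid [ 0.52970328 -0.02833161  0.07956682] med [ 0.53036841 -0.02820825  0.08033072] delta tool [ 0.05929698 -0.00048797  0.00274305]
t 12.95 stand x,y -0.094 -0.0 z 0.1408 F along x,y,z [0.2  0.71 1.17] yaw 11.21 op 0.0855838534994327 q6 165.8
```

Call:
{"name": "apply_moves", "arguments": {
  "commands": [
    [0.05,0,0.003,0,1],
    [0.098,0,0.003,0,1],
    [0.099,0,0.003,0,1],
    [0.099,0,0.003,0,-1],
    [0.099,0,0.003,0,-1],
    [0.099,0,0.003,0,-1],
    [0.099,0,0.003,0,-1],
    [0.099,0,0.003,0,-1],
    [0.099,0,0.003,0,-1],
    [0.099,0,0.003,0,-1],
    [0.099,0,0.003,0,-1]
  ],
  "newtons": 80
}}

```text
time: 14.05
ee_pos: [0.5315, -0.029, 0.0434]
tcp_rot: [91.3, 89.9, -77.4]
wrist_force: [-0.9, 0.2, 6.8]
opening: 0.0169
```

Call:
{"name": "apply_moves", "arguments": {
  "commands": [
    [0,0,0.01,0,-1],
    [0,0,0.025,0,-1],
    [0,0,0.045,0,-1],
    [0,0,0.065,0,-1],
    [0,0,0.085,0,-1],
    [0,0,0.105,0,-1],
    [0,0,0.12,0,-1],
    [0,0,0.12,0,-1],
    [0,0,0.12,0,-1]
  ]
}}

```text
time: 14.95
ee_pos: [0.4136, -0.0524, 0.0433]
tcp_rot: [98.2, 89.9, -70.6]
wrist_force: [-0.1, 0.2, -3.3]
opening: 0.0169
```

```bash
python3 s.py
```

```text
t 14.95 stand x,y -0.2166 -0.0004 z 0.0433 F along x,y,z [-0.03  0.18 -3.34] yaw 11.18 op 0.016886636792819414 q6 161.7
```

Call:
{"name": "apply_moves", "arguments": {
  "commands": [
    [-0.03,0,0,0,-1],
    [-0.07,0,0,0,-1],
    [-0.11,0,0,0,-1],
    [-0.11,0.04,-0.005,0.03,-1],
    [-0.11,0.08,-0.013,0.06,-1],
    [-0.11,0.12,-0.02,0.09,-1],
    [-0.11,0.16,-0.027,0.12,-1],
    [-0.11,0.2,-0.037,0.143,-1],
    [-0.11,0.236,-0.037,0.143,-1],
    [-0.11,0.236,-0.037,0.143,-1],
    [-0.11,0.236,-0.037,0.143,-1]
  ]
}}

```text
time: 16.05
ee_pos: [0.4958, -0.2769, 0.1527]
tcp_rot: [49.1, 89.9, -127.9]
wrist_force: [-1.2, 0.6, -4.0]
opening: 0.0168
```

Run:
```python
from h import *
print(tcp());o=bot.get_obs();print(o["time"],o["wrist_force"],o["opening"],o["q"])
c=cam("wrist");P=dep(c);cv2.imwrite("pics/i.png",cv2.resize(c["frame"],(512,384)))
m=(c["frame"].max(2)<35)&(P[...,2]<.03)&(P[...,0]>.35);n,l,s,ce=cv2.connectedComponentsWithStats(m.astype(np.uint8))
for i in np.argsort(-s[1:,4])[:3]+1:
    q=P[l==i];print(s[i],q.min(0),q.max(0),q.mean(0))
```

```text
[[-9.40614693e-04  5.10569732e-02 -9.98695299e-01  4.95761517e-01]
 [-1.20716770e-03 -9.98695071e-01 -5.10558246e-02 -2.76908468e-01]
 [-9.99998829e-01  1.15756885e-03  1.00102159e-03  1.52683275e-01]
 [ 0.00000000e+00  0.00000000e+00  0.00000000e+00  1.00000000e+00]]
16.05 [-1.21526206  0.6039066  -3.98913298] 0.01682471069655902 [-2.91421276e+01  6.54986458e+00  3.07898026e+00  8.65425047e+01
 -8.66550890e-02  1.47931292e+02]
```

View pics/i.png

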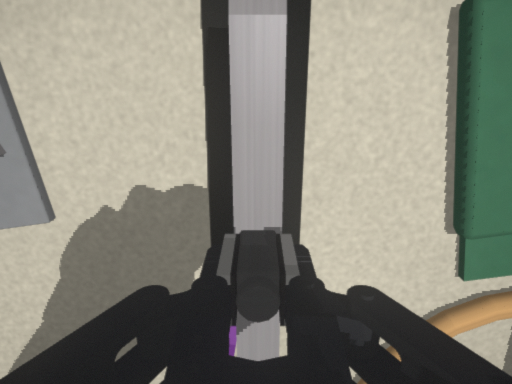

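The bar (230–285) is centred over the mat (203–310) and parallel to it. I'll lower it.

Call:
{"name": "apply_moves", "arguments": {
  "commands": [
    [0.04,0,0,0,-1],
    [0.08,0,0,0,-1],
    [0.1,0,0,0,-1],
    [0.11,0,0,0,-1],
    [0.115,0,0,0,-1],
    [0.1175,0,0,0,-1],
    [0.1175,0,0,0,-1],
    [0.1175,0,0,0,-1]
  ]
}}

```text
time: 16.9
ee_pos: [0.4963, -0.2766, 0.0368]
tcp_rot: [113.6, 89.9, -63.4]
wrist_force: [-0.0, -0.1, -2.9]
opening: 0.0164
```

```bash
python3 s.py
```

```text
t 16.9 stand x,y -0.1793 -0.2365 z 0.0368 F along x,y,z [-0.02 -0.08 -2.91] yaw 2.99 op 0.016422395726055843 q6 147.9
```

Call:
{"name": "apply_moves", "arguments": {
  "commands": [
    [0.0015,0,0,0,-1],
    [0.0015,0,0,0,-1],
    [0.0015,0,0,0,1],
    [0.0015,0,0,0,1],
    [0.0015,0,0,0,1],
    [0.0015,0,0,0,1],
    [-0.05,0,0,0,1],
    [-0.1,0,0,0,1],
    [-0.15,0,0,0,1],
    [-0.2,0,0,0,1],
    [-0.21,0,0,0,1]
  ]
}}

```text
time: 18.0
ee_pos: [0.4971, -0.2767, 0.2532]
tcp_rot: [140.2, 89.4, -36.9]
wrist_force: [0.6, 0.2, 0.1]
opening: 0.0854
```

Call:
{"name": "apply_moves", "arguments": {
  "commands": [
    [0,-0.04,0,-0.14,1],
    [0,-0.08,0,-0.28,1],
    [0,-0.12,0,-0.42,1],
    [0,-0.16,0,-0.56,1],
    [0,-0.2,0,-0.7,1],
    [0,-0.24,0,-0.84,1],
    [0,-0.28,0,-0.98,1],
    [0,-0.32,0,-1.12,1],
    [0,-0.36,0,-1.26,1],
    [0,-0.4,0,-1.4,1],
    [0,-0.44,0,-1.54,1],
    [0,-0.48,0,-1.68,1]
  ]
}}

```text
time: 19.2
ee_pos: [0.4717, 0.2043, 0.2497]
tcp_rot: [43.4, 89.4, -37.0]
wrist_force: [1.7, -0.5, 0.7]
opening: 0.0855
```

Run:
```python
from h import *
T=tcp();print(T);print(bot.get_obs()["q"],bot.get_obs()["time"])
tgt=np.array([.47,.285,.25]);a=np.degrees(np.arctan2(T[1,1],T[0,1]));print("delta",T[:3,:3].T@(tgt-T[:3,3]),"roll",-np.radians(83.3-a))
```

```text
[[ 0.00840981  0.98603701  0.16631383  0.47170592]
 [-0.00634315  0.16636897 -0.98604317  0.20425066]
 [-0.99994452  0.00723749  0.00765371  0.24965989]
 [ 0.          0.          0.          1.        ]]
[ 23.70472366   0.16852651   7.14465097  96.68102709  -0.52649323
 104.12793185] 19.2
delta [-0.00086664  0.01175454 -0.07990345] roll -1.2867086835443162
```

Call:
{"name": "apply_moves", "arguments": {
  "commands": [
    [0,0.002,-0.02,-0.14,1],
    [0,0.004,-0.04,-0.28,1],
    [0,0.008,-0.06,-0.42,1],
    [0,0.012,-0.08,-0.56,1],
    [0,0.012,-0.08,-0.7,1],
    [0,0.012,-0.08,-0.84,1],
    [0,0.012,-0.08,-0.98,1],
    [0,0.012,-0.08,-1.12,1],
    [0,0.012,-0.08,-1.26,1],
    [0,0.012,-0.08,-1.287,1],
    [0,0.012,-0.08,-1.287,1],
    [0,0.012,-0.08,-1.287,1]
  ]
}}

```text
time: 20.4
ee_pos: [0.4702, 0.2851, 0.249]
tcp_rot: [-30.9, 89.4, -37.8]
wrist_force: [-0.1, 0.2, -0.8]
opening: 0.0856
```

Run:
```python
from h import *
print(tcp(),bot.get_obs()["q"])
c=cam("wrist");P=dep(c);cv2.imwrite("pics/j.png",cv2.resize(c["frame"],(640,480)));pickle.dump(c,open("w2.pkl","wb"))
R=(P[...,1]>.2)&(P[...,1]<.36)&(P[...,0]>.38)&(P[...,0]<.68)
for lo,hi in ((.06,.075),(.019,.03),(.012,.03)):
    m=R&(P[...,2]>lo)&(P[...,2]<hi);n,l,s,ce=cv2.connectedComponentsWithStats(m.astype(np.uint8));i=np.argmax(s[1:,4])+1
    q=P[l==i];(cx,cy),wh,an=cv2.minAreaRect((q[:,:2]*1000).astype(np.float32));mm=q[:,:2].mean(0);e=np.linalg.svd(q[:,:2]-mm,full_matrices=False)[2][0]
    print(lo,len(q),np.median(q,0),"rect",cx,cy,wh,an,"pca yaw",np.degrees(np.arctan2(e[1],e[0])))
```

```text
[[ 0.00829261  0.11944872  0.99280574  0.47020595]
 [-0.00642779  0.99282573 -0.11939743  0.2851321 ]
 [-0.99994496 -0.00539143  0.00900091  0.24899874]
 [ 0.          0.          0.          1.        ]] [31.52400893  5.1808836  12.27535064 96.88200408 -0.56236852 38.38196374]
0.06 352 [0.49743229 0.28346837 0.06826008] rect 498.471435546875 283.4361267089844 (23.38845443725586, 13.333620071411133) 82.83240509033203 pca yaw 82.5552935592366
0.019 1428 [0.56307627 0.27477096 0.02502114] rect 567.9583129882812 274.49896240234375 (23.766897201538086, 95.40332794189453) 82.57936096191406 pca yaw -7.370919698716828
0.012 1548 [0.56666401 0.27428632 0.02492712] rect 575.1128540039062 273.51898193359375 (23.954483032226562, 109.78660583496094) 82.79806518554688 pca yaw -7.109984936419991
```

View pics/j.png

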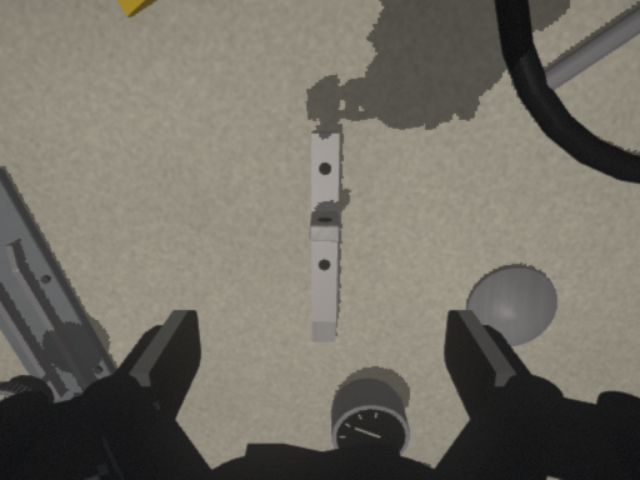

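The bracket lug is at (325,225), stand side to its left, hub cap clear at (512,303). Depth gives lug centre (0.4985, 0.2834) and yaw −7°, with sizes 23×13 mm as specified.

Call:
{"name": "apply_moves", "arguments": {
  "commands": [
    [0.05,0.001,0.026,0.006,1],
    [0.1,0.0015,0.026,0.006,1],
    [0.15,0.002,0.026,0.006,1],
    [0.19,0.003,0.026,0.006,1],
    [0.219,0.003,0.026,0.006,1],
    [0.219,0.003,0.026,0.006,1],
    [0.219,0.003,0.026,0.006,-1],
    [0.219,0.003,0.026,0.006,-1],
    [0.219,0.003,0.026,0.006,-1],
    [0.219,0.003,0.026,0.006,-1],
    [0.219,0.003,0.026,0.006,-1],
    [0.219,0.003,0.026,0.006,-1]
  ],
  "newtons": 80
}}

```text
time: 21.65
ee_pos: [0.4989, 0.284, 0.0317]
tcp_rot: [-19.9, 89.3, -27.1]
wrist_force: [-0.3, -0.1, 6.5]
opening: 0.0226
```

Call:
{"name": "apply_moves", "arguments": {
  "commands": [
    [-0.02,0,0,0,-1],
    [-0.05,0,0,0,-1],
    [-0.09,0,0,0,-1],
    [-0.1,0,0,0,-1],
    [-0.1,0,0,0,-1]
  ]
}}

```text
time: 22.15
ee_pos: [0.4986, 0.285, 0.1332]
tcp_rot: [-9.0, 89.2, -16.2]
wrist_force: [0.0, 0.6, -4.1]
opening: 0.0231
```

Run:
```python
from h import *
T=tcp();print(T,bot.get_obs()["wrist_force"],bot.get_obs()["opening"])
u=np.array([.981,.195,0])
a=np.degrees(np.arctan2(T[1,1],T[0,1]))
for sx in (-.285,):
    tgt=np.array([.626,-.0098,T[2,3]])+sx*u
    print("delta",T[:3,:3].T@(tgt-T[:3,3]),"roll",-np.radians(101.2-a-.0),tgt)
```

```text
[[ 0.01279646  0.12508059  0.99206406  0.49863361]
 [-0.00372565  0.99214437 -0.12504266  0.28498475]
 [-0.99991118 -0.00209598  0.01316194  0.13318403]
 [ 0.          0.          0.          1.        ]] [ 0.02124596  0.56110759 -4.10886096] 0.023111048928290516
delta [-0.00064254 -0.36664704 -0.1072007 ] roll -0.3208862081927717 [ 0.346415   -0.065375    0.13318403]
```

Call:
{"name": "apply_moves", "arguments": {
  "commands": [
    [0,-0.02,-0.03,-0.04,-1],
    [0,-0.05,-0.06,-0.08,-1],
    [0,-0.08,-0.09,-0.12,-1],
    [0,-0.12,-0.102,-0.16,-1],
    [0,-0.16,-0.102,-0.2,-1],
    [0,-0.2,-0.102,-0.24,-1],
    [0,-0.24,-0.102,-0.28,-1],
    [0,-0.28,-0.102,-0.32,-1],
    [0,-0.32,-0.102,-0.32,-1],
    [0,-0.35,-0.102,-0.32,-1],
    [0,-0.366,-0.102,-0.32,-1],
    [0,-0.366,-0.102,-0.32,-1]
  ]
}}

```text
time: 23.35
ee_pos: [0.3506, -0.0668, 0.1306]
tcp_rot: [-31.0, 89.4, -20.0]
wrist_force: [0.8, 0.5, -3.7]
opening: 0.0234
```

```bash
cat > v.py <<'E'
from h import *
import sys
T=tcp();o=bot.get_obs();c=cam("wrist")
u=np.array([.981,.195,0]);d=T[:3,3]-[.626,-.0098,0];v=np.array([-.195,.981,0])
print("t",o["time"],"stand",d@u,d@v,T[2,3],"yaw",np.degrees(np.arctan2(T[1,1],T[0,1]))-90,"tiltz",T[2,:].round(4),"F",o["wrist_force"]@u,o["wrist_force"]@v,o["wrist_force"][2],"op",o["opening"])
if len(sys.argv)>1: cv2.imwrite(sys.argv[1],cv2.resize(c["frame"],(640,480)))
P=dep(c);S=P-[.626,-.0098,0];X=S@u;Y=S@v;Z=P[...,2]
for x0 in (-.28,-.24,-.2,-.17):   # bar top edges by slices
    m=(abs(X-x0)<.012)&(abs(Y)<.03)&(Z>.08)
    if m.sum()>5: print(x0,"bar y",Y[m].min().round(4),Y[m].max().round(4),"z",np.median(Z[m]).round(4))
for x0 in (-.1,-.085,-.07,-.05):
    m=(abs(X-x0)<.006)&(abs(Y)<.024)&(Z>.0175)&(Z<.028)
    if m.sum()>5: print(x0,"rails y",Y[m].min().round(4),Y[m][Y[m]<0].max().round(4) if (Y[m]<0).any() else None,Y[m][Y[m]>0].min().round(4) if (Y[m]>0).any() else None,Y[m].max().round(4))
E
python3 v.py pics/k.png
```

```text
t 23.35 stand -0.2812926606773941 -0.002203976864400589 0.1306010389415973 yaw 10.96474482703833 tiltz [-0.9999 -0.0055  0.0091  0.1306] F 0.9023203022216977 0.3520642549325008 -3.702402559587755 op 0.02337198748977872
-0.28 bar y -0.03 0.03 z 0.1662
-0.24 bar y -0.0141 0.01 z 0.1241
-0.2 bar y -0.0142 0.0097 z 0.1239
```

View pics/k.png

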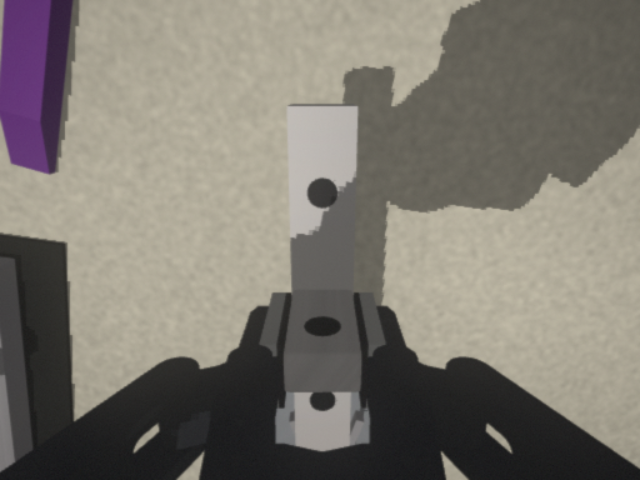

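Call:
{"name": "apply_moves", "arguments": {
  "commands": [
    [0.04,0.002,0.001,-0.004,-1],
    [0.07,0.002,0.001,-0.004,-1],
    [0.08,0.0022,0.001,-0.004,-1],
    [0.085,0.0022,0.001,-0.004,-1],
    [0.085,0.0022,0.001,-0.004,-1],
    [0.085,0.0022,0.001,-0.004,-1]
  ]
}}

```text
time: 24.0
ee_pos: [0.353, -0.0637, 0.047]
tcp_rot: [-27.4, 89.3, -16.1]
wrist_force: [-0.7, 0.5, -2.1]
opening: 0.0226
```

```bash
python3 v.py
```

```text
t 24.0 stand -0.2782973753650055 0.0003946525690971328 0.04704344549236841 yaw 11.257029398272934 tiltz [-0.9999 -0.0057  0.011   0.047 ] F -0.5555460957909476 0.5719950005487919 -2.1247686445723253 op 0.022612084284903553
-0.28 bar y -0.03 0.03 z 0.0959
```

Call:
{"name": "apply_moves", "arguments": {
  "commands": [
    [0.003,0,0,0,-1],
    [0.0045,0,0,0,-1],
    [0.0045,0,0,0,-1],
    [0.0045,0,0,0,-1]
  ]
}}

```text
time: 24.45
ee_pos: [0.3536, -0.0638, 0.0431]
tcp_rot: [-26.2, 89.2, -15.0]
wrist_force: [1.3, 0.5, 0.2]
opening: 0.023
```

```bash
python3 v.py
```

```text
t 24.45 stand -0.27773598230750524 9.36811545335578e-05 0.043102726958545876 yaw 11.242518073397008 tiltz [-0.9999 -0.0061  0.0124  0.0431] F 1.3602158020749824 0.24389548892008406 0.24258870154171325 op 0.02303695806750087
-0.28 bar y -0.03 0.03 z 0.096
```

Call:
{"name": "apply_moves", "arguments": {
  "commands": [
    [0,0,0.008,0,-1],
    [0,0,0.018,0,-1],
    [0.0004,0,0.028,0,-1],
    [0.0005,0,0.038,0,-1],
    [0.0006,0,0.048,0,-1],
    [0.0008,0,0.06,0,-1],
    [0.0009,0,0.072,0,-1],
    [0.001,0,0.084,0,-1],
    [0.0011,0,0.09,0,-1],
    [0.0011,0,0.09,0,-1]
  ]
}}

```text
time: 25.5
ee_pos: [0.4439, -0.046, 0.0437]
tcp_rot: [-24.8, 89.1, -13.5]
wrist_force: [2.2, -0.3, 6.6]
opening: 0.023
```

```bash
python3 v.py
```

```text
t 25.5 stand -0.1856714987596794 1.2471352796576685e-05 0.04374658706903382 yaw 11.27276600310553 tiltz [-0.9999 -0.0065  0.0141  0.0437] F 2.129727255511443 -0.7346846489564762 6.59778770209206 op 0.022971225011215964
-0.2 bar y -0.03 0.03 z 0.118
-0.17 bar y -0.03 0.0143 z 0.0814
-0.1 rails y -0.0214 -0.0143 0.0139 0.0201
```

Call:
{"name": "apply_moves", "arguments": {
  "commands": [
    [0,0,0.01,0,-1],
    [0.0001,0,0.02,0,-1],
    [0.0002,0,0.03,0,-1],
    [0.0003,0,0.04,0,-1],
    [0.0004,0,0.05,0,-1],
    [0.0005,0,0.06,0,-1],
    [0.0006,0,0.068,0,-1],
    [0.0006,0,0.075,0,-1],
    [0.0006,0,0.075,0,-1],
    [0.0006,0,0.075,0,-1]
  ]
}}

```text
time: 26.55
ee_pos: [0.5173, -0.0313, 0.0438]
tcp_rot: [-24.4, 89.1, -13.1]
wrist_force: [-1.4, 0.0, -2.0]
opening: 0.0234
```

```bash
python3 v.py
```

```text
t 26.55 stand -0.11079457980036754 9.42566429886875e-05 0.04378685569679247 yaw 11.271491939574418 tiltz [-0.9999 -0.0063  0.0139  0.0438] F -1.341504748091207 0.27474640586043625 -1.9625452567661907 op 0.02335872631324097
-0.2 bar y 0.0013 0.0013 z 0.1858
-0.05 rails y -0.0213 -0.0144 0.0136 0.0203
```

Call:
{"name": "apply_moves", "arguments": {
  "commands": [
    [0,0,0.003,0,-1],
    [0,0,0.006,0,-1],
    [0,0,0.007,0,-1],
    [0,0,0.007,0,-1]
  ]
}}

```text
time: 27.0
ee_pos: [0.5244, -0.0299, 0.0438]
tcp_rot: [-23.6, 89.1, -12.3]
wrist_force: [1.5, 0.1, -4.3]
opening: 0.0229
```

Call:
{"name": "apply_moves", "arguments": {
  "commands": [
    [0,0,0.0015,0,-1],
    [0,0,0.003,0,-1],
    [0,0,0.003,0,-1]
  ]
}}

```text
time: 27.3
ee_pos: [0.5277, -0.0292, 0.0439]
tcp_rot: [-23.1, 89.1, -11.8]
wrist_force: [0.8, -0.4, -0.5]
opening: 0.023
```

```bash
python3 v.py
```

```text
t 27.3 stand -0.10025483862517083 0.00010527758006899368 0.04385169334002239 yaw 11.280725313498365 tiltz [-0.9999 -0.0063  0.0148  0.0439] F 0.6848943615184205 -0.5566236153844868 -0.548444787724879 op 0.023031235891934444
-0.17 bar y 0.0013 0.0013 z 0.1858
-0.1 rails y -0.0213 -0.0144 0.0138 0.0205
-0.05 rails y -0.0162 -0.0144 0.0141 0.0171
```

Call:
{"name": "apply_moves", "arguments": {
  "commands": [
    [0,0,0.0015,0,-1],
    [0,0,0.0025,0,-1],
    [0,0,0.0025,0,-1]
  ]
}}

```text
time: 27.65
ee_pos: [0.5302, -0.0287, 0.0438]
tcp_rot: [-22.9, 89.1, -11.6]
wrist_force: [-2.4, -0.6, -3.6]
opening: 0.0229
```

```bash
python3 v.py|head -1
```

```text
t 27.65 stand -0.0977121158046129 0.00012167466679887523 0.04383069187207776 yaw 11.278375391867911 tiltz [-0.9999 -0.0062  0.0148  0.0438] F -2.4417898507340836 -0.12655876587678888 -3.5807743691389056 op 0.022871216527645462
```

Call:
{"name": "apply_moves", "arguments": {
  "commands": [
    [0,0,0.001,0,-1],
    [0,0,0.002,0,-1],
    [0,0,0.002,0,-1]
  ]
}}

```text
time: 28.0
ee_pos: [0.5315, -0.0284, 0.0438]
tcp_rot: [-24.6, 89.1, -13.3]
wrist_force: [-5.8, -1.5, 0.4]
opening: 0.0229
```

```bash
python3 v.py|head -1
```

```text
t 28.0 stand -0.09631731548608369 0.00014439744618950645 0.043823285607159965 yaw 11.273999053421164 tiltz [-0.9999 -0.0062  0.0135  0.0438] F -6.029212088550267 -0.37065262961226675 0.37565622294453277 op 0.022855386006416505
```

Call:
{"name": "apply_moves", "arguments": {
  "commands": [
    [0,0,0.001,0,-1],
    [0,0,0.0018,0,-1],
    [0,0,0.0018,0,-1],
    [0,0,0.0018,0,-1]
  ]
}}

```text
time: 28.45
ee_pos: [0.5325, -0.0282, 0.0438]
tcp_rot: [-27.2, 89.2, -16.0]
wrist_force: [-6.5, -1.0, 1.1]
opening: 0.023
```

```bash
python3 v.py|head -1
```

```text
t 28.45 stand -0.09536066688789088 0.00015186109326585998 0.04381855421065643 yaw 11.262280108048145 tiltz [-0.9999 -0.0061  0.0119  0.0438] F -6.581891317923443 0.29173098943188314 1.056954955451862 op 0.022950316174048233
```

Call:
{"name": "apply_moves", "arguments": {
  "commands": [
    [0,0,0.0012,0,-1],
    [0,0,0.0018,0,-1],
    [0,0,0.0018,0,-1],
    [0,0,0.0018,0,-1]
  ]
}}

```text
time: 28.9
ee_pos: [0.5332, -0.0281, 0.0438]
tcp_rot: [-31.5, 89.3, -20.2]
wrist_force: [-9.3, -2.5, 0.7]
opening: 0.023
```

```bash
python3 v.py|head -1
```

```text
t 28.9 stand -0.09460859522481542 0.00019041244584759587 0.04383901208863213 yaw 11.250965031660954 tiltz [-0.9999 -0.006   0.0099  0.0438] F -9.64787205051218 -0.6076556660747596 0.7459598189533926 op 0.022962501685302533
```

Call:
{"name": "apply_moves", "arguments": {
  "commands": [
    [0,0,0,0,1],
    [0,0,0,0,1],
    [0,0,0,0,1],
    [0,0,0,0,1],
    [-0.05,0,0,0,1],
    [-0.1,0,0,0,1],
    [-0.15,0,0.03,0,1],
    [-0.2,0,0.06,0,1],
    [-0.22,0,0.1,0,1],
    [-0.22,0,0.1,0,1],
    [-0.22,0,0.1,0,1]
  ]
}}

```text
time: 30.05
ee_pos: [0.6306, -0.0073, 0.265]
tcp_rot: [-29.1, 89.3, -17.8]
wrist_force: [0.4, -0.5, -0.6]
opening: 0.0852
```

```bash
python3 dial.py pics/l.png
python3 - <<'E'
from h import *
c=cam("wrist");P=dep(c);u=np.array([.981,.195,0]);v=np.array([-.195,.981,0]);S=P-[.626,-.0098,0];X=S@u;Y=S@v;Z=P[...,2]
m=(abs(Z-.080)<.003)&(abs(Y)<.03)&(X<-.05)&(X>-.14)
if m.sum(): print("lug",m.sum(),X[m].min(),X[m].max(),Y[m].min(),Y[m].max(),np.median(Z[m]))
m=(abs(X+.06)<.008)&(abs(Y)<.0125)&(Z>.03)
if m.sum(): print("bar top z",np.median(Z[m]))
c=cam("top");P=dep(c);m=(P[...,2]>.018)&(P[...,2]<.03)&(P[...,1]<-.24)&(P[...,1]>-.32)&(P[...,0]>.4)&(P[...,0]<.66)
q=P[m];print(m.sum(),cv2.minAreaRect((q[:,:2]*1000).astype(np.float32)),np.median(q,0))
f=c["frame"];cv2.imwrite("pics/m.png",cv2.resize(f[90:240,120:410],None,fx=2.7,fy=2.7,interpolation=cv2.INTER_CUBIC))
E
python3 s.py
```

```text
[ 0.62935793 -0.00754841  0.26420787]
centre [ 0.62619956 -0.01001524  0.09426842] [ 0.62482057 -0.01026685  0.09490271]
(8, 14) dark stand angles deg [-23.0, -22.5, -22.0, -21.5, -21.0, -20.5, -20.0, -19.5, -19.0, -18.5, -18.0, -17.5, -17.0, -16.5, -16.0, -15.5, -15.0, -14.5, -14.0, -13.5, -13.0, -12.5, -12.0, -11.5, -11.0] 58.0 158.73958333333331
(20, 24) dark stand angles deg [-156.5, 2.0, 2.5, 3.0, 3.5, 4.0, 4.5, 5.0, 5.5, 6.0, 6.5, 7.0, 7.5, 8.0, 8.5, 9.0, 9.5, 10.0, 149.5, 150.0, 150.5, 151.0, 168.0, 168.5, 169.0] 52.0 149.40625
lug 436 -0.10419255739236938 -0.09079603940025342 -0.011112289879498319 0.012259061880137194 0.08037353139685915
bar top z 0.0370774048254556
477 ((522.2605590820312, -275.7237548828125), (203.6344451904297, 26.000396728515625), 2.9209768772125244) [ 0.52422688 -0.27468675  0.02450937]
t 30.2 stand x,y 0.0025 0.0015 z 0.2639 F along x,y,z [-0.48  0.23 -1.06] yaw -168.75 op 0.08540174961857527 q6 -11.9
```

View pics/l.png

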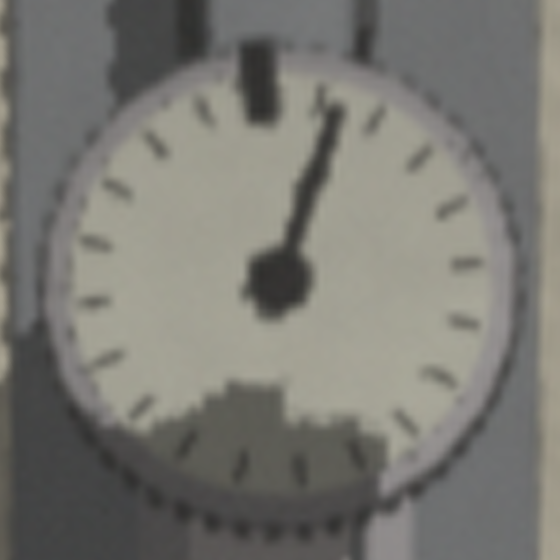

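```bash
python3 -c "
from workcell import bot
print(bot.job_done())"
```

```text
the job is handed in; nothing more can be done
None
```

The job is done and handed in, about 30 s into the 72 s allowed. The interface gives no verdict.

- **Setting bar:** I slid it in and pressed until the wrist force read about 10 N. I estimate this pushed the pad in about 3 mm. I then let go and turned the dial about 36° clockwise. The zero mark was under the needle within about 2° in the close view.
- **Bar on the mat:** I drew the bar out and laid it along the middle of the mat, handle towards the robot. Its top sits at z = 24.5 mm (4 mm mat plus 20 mm bar) and its heading is about 3°, matching the mat.
- **Bracket:** I slid it in and pressed it home at about 9.6 N, which I estimate at about 3 mm of pad travel, then let go.

| Last check | Measured | Allowed |
|---|---|---|
| Bracket origin, stand x | −97.5 mm | −106 to −66 mm |
| Bracket origin, stand y | 0.6 mm | ±5 mm |
| Needle clockwise of the zero mark | about 0.41 rad | 0.24 to 0.68 rad |

- **Not measured directly:** I inferred pad travel in both presses from wrist force (about ±1 N noise) and tool travel.
- **Not checked:** My last overview picture was refused because the 12-picture limit was reached, so I did not check the speedometer, hub cap and lamp ring at the end. I planned the paths to stay clear of them and felt no unexpected contact.
- **Small disagreement:** Some wrist depth readings on low or sloped surfaces were off by up to about 8 mm, for example at the bracket nose, so I relied on near views instead.

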